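# Put the sweets carton away in the packing-bench drawer

## Task

Lay the tall upright carton down on one of its two broad sides on the bench, without letting it topple, and let go of it. Then take it up again, put it flat on a broad side into the open drawer without dropping it, and slide the drawer fully shut. Do not disturb the other goods on the bench.

Things in the scene. Friction and masses are not known exactly. Their poses are not given: they have to be found in the camera images.
- carton: Rigid brown cardboard carton, paper panel on a broad side, 150 long x 62 wide x 44 mm thick, 0.17 to 0.35 kg. Starts standing on a small end, the only tall thing on the bench. Origin: centre of that end. Own axes: z along the length (up at the start), y along the width, x along the thickness. Gripped lightly across its width near one end, it swivels between the pads if its other end is supported.
- carton_mid (a point): Centre of the carton, 75 mm from each end; same axes. The bare bench between the drawer unit and the row of goods (x 0.40 to 0.58, y 0 to 0.19) is clear for laying it down. Gripped from above 25 mm or more below its top end, a corner meets the gripper when it swivels; 13 mm below the end it turns freely.
- unit: Low white one-drawer unit fixed on the bench to the robot's right, 280 deep x 240 wide x 90 mm high. Origin: centre of its underside. Own axes: -x is the direction in which the drawer slides out (roughly to the robot's left, +y), z up.
- unit_drawer0 (a joint): How far the drawer is pulled out, in m: 0 fully shut, 0.198 fully open; starts 0.16 to 0.195. Slides with about 1 N friction and some damping, stays where it is left; no catch.
- unit_drawer0_handle (a point): Middle of the drawer's steel bar handle, 52 mm above the bench; moves with the drawer; axes as the unit. Bar 120 mm long, level, parallel to the front, 11 mm thick, its axis 35 mm out from the front face. Front panel 15 mm thick, top edge 76 mm above the bench; with the 6 mm wall behind it, the inside begins 56 mm from the bar's axis.
- drawer_floor (a point): Centre of the drawer's inner floor, 22 mm above the bench; moves with the drawer; axes as the unit. Inside: 235 mm along the slide (unit x) x 198 mm across (unit y), walls 46 mm high. When open, the rear part stays under the unit's top, where 56 mm of height is free: the carton passes only flat on a broad side.
- tin: Bystander: round steel tin, 77 mm across, 85 mm high. Origin: centre of its underside.
- jar: Bystander: round jar with a steel cap and paper label, 68 mm across, 92 mm high. Origin: centre of its underside.
- punnet: Bystander: low open clear tray of sweets, 110 x 90 x 35 mm, at the far side of the bench. Origin: centre of its underside.
Mind the look-alikes: they are no part of the job. What is shaped like the carton but blue or purple is not meant.

How it is judged:
On the way:
1. the carton lies on a broad side on the bench, let go and still ((angle between carton's own x axis and vertical below 0.15 rad or angle between carton's own x axis and vertical above 2.99 rad) and contact force between the fingers and carton below 0.2 N and linear speed of carton below 0.02 m/s and height (world z) of carton_mid below 0.032 m), for 0.2 s.
At the end, for the whole second after the job is handed in: The carton lies flat (within 0.15 rad) on a broad side on the drawer's floor, let go and at rest, its centre inside the drawer (within 100 mm along and 80 mm across of the floor's centre, 12 to 34 mm above it), and the drawer is shut to within 5 mm ((angle between carton's own x axis and vertical below 0.15 rad or angle between carton's own x axis and vertical above 2.99 rad) and contact force between the fingers and carton below 0.2 N and linear speed of carton below 0.02 m/s and x of carton_mid in the frame of drawer_floor between -0.1 and 0.1 m and y of carton_mid in the frame of drawer_floor between -0.08 and 0.08 m and z of carton_mid in the frame of drawer_floor between 0.012 and 0.034 m and value of joint unit_drawer0 below 0.005 m); the robot touches nothing.
It fails at once if the carton toppled, or was dropped (moving freely faster than 0.7 m/s or 6 rad/s) (contact force between the fingers and carton below 0.2 N and (linear speed of carton above 0.7 m/s or angular speed of carton above 6 rad/s)).
It fails at once if the tin, jar or punnet was moved by more than 30 mm (distance of any of tin, jar, punnet from where it was at the start of the episode above 0.03 m).
It fails at once if the tin or jar was knocked over (angle between any of tin, jar's own z axis and vertical above 0.5 rad).
It also fails if it takes over 64 s, if anything falls off the work surface, if the arm or the gripper's body presses on something with over 40 N, if the wrist force passes 120 N, or if a joint passes its speed limit or range.

## Robot

A 7-joint arm with a two-finger parallel gripper is mounted at the origin on the work surface. World frame = base frame: x ahead of the robot, y to its left, z up, the work surface at z = 0. Lengths are in m, angles in rad, forces in N, time in s.
With the tool pointing down it reaches from about 0.35 to 0.9 m from the base axis. Payload 8.1 kg.
Tool frame: the origin (TCP) lies midway between the tips of the shut fingers; the grasp point (between the pads) lies 19 mm behind it; z points along the fingers, y is the line along which they close (so a half turn about z gives the same grasp; the last joint's range is limited). The gripper opens to 85 mm and grips with 20 to 120 N. Pads are 22 mm wide; open, the fingers measure 114 mm over their backs; the gripper's body (76 mm by 85 mm) begins 54 mm behind the grasp point. The pads swing forward as they close: fully open they stand 13 mm farther back than shut.
Start: joints at [1.138, 0.434, 0.025, 1.573, -0.012, 1.134, -0.075], TCP at [0.202, -0.591, 0.231] pointing down, gripper open.
Joint ranges: [-2.62, 2.62], [-0.44, 2.09], [-1.27, 1.32], [0.08, 2.57], [-1.32, 4.46], [0.12, 2], [-2.74, 2.74]. Speed limits (rad/s): [2.22, 2.22, 3.01, 3.01, 3.14, 3.14, 3.14].

## Interface

Orientations are given as a rotation vector (axis times angle).
In Python, from workcell import ctrl gives the robot as it stands.
- The arm moves only by the tool move_arm, never from a script. Its argument "deltas" is a list of rows, each a list of 3 entries, a list of its own where there are three numbers: the shift along the world's x, y, z in cm, then the turn about the world's z in degrees, then the opening, from 0 (shut) to 1 (fully open). A call has exactly 5 rows; each row shifts and turns the commanded pose from where the row before left it; what a row does not reach is not made up. A row lasts 1/10 s, in which the tool goes at most 50 mm and 8.59 degrees, less where a joint would pass 70% of its speed; a pose out of reach is approached as far as the arm can. A call with a gripper value outside its range is refused whole. The fingers move at their own pace and stop on an object; "grip_force" is the grip in N (left out, the last holds). Time passes only in rows, so rows that do not move let the fingers close, or fill a call up. It gives the time, the measured TCP pose, the force, the opening and the grip force at its end, in the units of the state.
- ctrl.observe(): the state, without advancing time (a new reading comes with each control period).
- ctrl.capture(name): name is "scene" or "top"; returns (picture, depth): 480x640x3 uint8, red, green, blue; 480x640 float32, m along the optical axis (not along the pixel's ray), 0 where there is no reading.
- ctrl.camera_model(name): a dict with "intrinsics" (3x3 intrinsics, pixels), "distortion" ([k1, k2, p1, p2, k3] as OpenCV has them; the pictures are not rectified), "R" (3x3) and "t" (3): a world point X has camera coordinates R X + t. Camera axes: x right, y down, z forward; pixel columns grow to the right and rows downward; lengths in m; the calibration is good to about 2 mm. A picture is of the moment at which its call begins. camera_model takes no time and is no camera call.
- ctrl.hand_in(): hands the job in; it is judged then, once.
Trained networks look in the newest picture that a camera, given by its name, has taken for a name from the list of things; names that differ only in an ending like _2 or _b are one class to them, and where a whole thing is asked for, a point or a joint stands for the part that bears it (a point fixed in the world has none). Each returns a list of dicts, best first, with "conf" (0 to 1); they miss things now and then, are a little off and sometimes report something else, mostly with a low value. They report only what shows in the picture. A call takes as long as a camera call. They do not tell look-alikes from the thing itself.
- ctrl.recognise(query, camera): "uv" ([column, row] in pixels, amid what is visible of it).
- ctrl.silhouettes(query, camera): "region" (480x640 bool, what is visible of it) and "uv" ([column, row] in pixels, amid what is visible of it).
The state is a dict: "time_s": time; "joints": joint angles; "qd": joint speeds; "effort": joint torques, N m; "position": TCP position; "tcp_rot": TCP orientation; "wrist_force": force on the tool from outside, world axes, zero at the start; "ft_torque": the same for the moment, N m; "width": finger opening in m; "grip_force": force on a finger pad.
Only numpy, scipy, OpenCV 4.12 (cv2) and the standard library are available. Lean on these libraries where they do the work, as an engineer would, in place of code of your own. Each camera call takes 0.05 s, during which the arm holds its last target. There are 200 camera calls.

## Working session

There is one attempt and no reset: what is moved stays moved. The work goes in short steps, Python scripts to look and compute and a tool call to move; the robot and the scene stay as the last step left them, time stands still between calls to the robot, and variables do not carry over. Pictures are saved under pics/ and viewed, at most 10 in all, crops included, and the job is handed in when it is done.

Besides the shell and the picture viewer there is one more tool, called as name(argument=value, ...), one argument or row to a line, values as JSON. move_arm: Moves the arm, as the interface text tells. Its arguments: {"type":"object","properties":{"deltas":{"type":"array","items":{"type":"array"}},"grip_force":{"type":"number"}},"required":["deltas"]}

```bash
mkdir -p pics; cat > h.py <<'E'
import numpy as np, cv2
from workcell import ctrl
def cloud(cam):
    im,d=ctrl.capture(cam); m=ctrl.camera_model(cam)
    K=np.array(m["intrinsics"],float);D=np.array(m["distortion"],float);R=np.array(m["R"]);t=np.array(m["t"])
    v,u=np.mgrid[0:480,0:640]
    n=cv2.undistortPoints(np.stack([u,v],-1).reshape(-1,1,2).astype(np.float64),K,D).reshape(480,640,2)
    P=np.dstack([n*d[...,None],d])
    X=(P-t)@R
    X[d==0]=np.nan
    return im,d,X
def save(im,n): cv2.imwrite(f"pics/{n}.png",cv2.cvtColor(im,cv2.COLOR_RGB2BGR))
E
python3 - <<'E'
from h import *
for c in("scene","top"):
    im,d,X=cloud(c); save(im,c)
    m=ctrl.camera_model(c); print(c,-np.array(m["R"]).T@m["t"])
    for q in("carton","unit","unit_drawer0_handle","tin","jar","punnet"):
        for r in ctrl.silhouettes(q,c)[:4]:
            p=X[r["region"]]; p=p[~np.isnan(p[:,0])]
            print(q,round(r["conf"],2),np.round(r["uv"]),len(p),np.round(np.percentile(p,[3,50,97],axis=0),3).tolist() if len(p) else "", im[r["region"]].mean(0).round())
print(ctrl.observe())
E
```

```text
scene [ 0.96292636 -0.56565025  0.8020941 ]
carton 0.85 [438. 164.] 918 [[0.649, 0.279, 0.001], [0.696, 0.288, 0.129], [0.721, 0.399, 0.152]] [ 49.  65. 111.]
carton 0.73 [400. 189.] 1499 [[0.628, 0.163, 0.009], [0.66, 0.171, 0.099], [0.675, 0.219, 0.152]] [93. 74. 60.]
carton 0.62 [330. 152.] 1304 [[0.415, 0.181, 0.003], [0.444, 0.2, 0.095], [0.47, 0.237, 0.152]] [75. 52. 91.]
unit 0.94 [181. 364.] 31326 [[0.438, -0.6, 0.02], [0.566, -0.441, 0.089], [0.676, -0.175, 0.092]] [166. 164. 150.]
unit_drawer0_handle 0.67 [244. 291.] 8650 [[0.433, -0.321, 0.019], [0.533, -0.234, 0.024], [0.643, -0.156, 0.077]] [159. 140. 111.]
tin 0.68 [379. 135.] 754 [[0.453, 0.372, 0.011], [0.487, 0.384, 0.067], [0.513, 0.433, 0.087]] [93. 97. 99.]
jar 0.85 [386. 162.] 581 [[0.53, 0.222, -0.0], [0.572, 0.269, 0.086], [0.624, 0.319, 0.114]] [121. 124. 124.]
jar 0.42 [245. 290.] 8851 [[0.433, -0.322, 0.019], [0.533, -0.233, 0.024], [0.643, -0.131, 0.077]] [158. 140. 112.]
punnet 0.9 [393. 268.] 1977 [[0.697, -0.019, 0.003], [0.749, 0.025, 0.02], [0.804, 0.071, 0.036]] [150. 124. 105.]
top [ 0.53831244 -0.04
[... 1069 characters left out ...]
ts': array([ 1.13838748,  0.43449838,  0.02503426,  1.57320975, -0.01157687,
        1.13399549, -0.07509564]), 'qd': array([-9.32906708e-04,  2.07992428e-03,  6.77187670e-04, -1.11836919e-03,
       -4.71091918e-06, -9.86156709e-05, -1.21461507e-03]), 'effort': array([ 1.95324155e-04, -6.70114017e+01,  1.02340456e+00, -3.16520905e+01,
        1.54332805e-02,  2.50480756e-03,  2.62983542e-05]), 'position': array([ 0.20236584, -0.59134345,  0.23132048]), 'tcp_rot': array([ 3.09895598e+00,  5.15552442e-01, -5.93479425e-05]), 'wrist_force': array([ 0.3017612 ,  0.31095455, -0.52348764]), 'ft_torque': array([ 0.00726683,  0.03416732, -0.05234517]), 'grip_force': 0.0, 'width': 0.0851813475587496}
```

```bash
python3 - <<'E'
from h import *
im=cv2.imread("pics/top.png"); s=cv2.imread("pics/scene.png")
a=cv2.resize(im[130:350,110:350],(480,440)); a=cv2.convertScaleAbs(a,alpha=1.7)
b=cv2.resize(s[110:250,290:470],(320,249)); 
o=np.zeros((440,800,3),np.uint8);o[:,:480]=a;o[:249,480:]=b
cv2.imwrite("pics/crop.png",o)
X=cloud("top")[2]
def rect(mask,n):
    p=X[mask][:,:2].astype(np.float32); r=cv2.minAreaRect(p); print(n,len(p),r)
z=X[...,2]
for n,(x0,x1,y0,y1) in dict(brown=(.6,.69,.13,.25),purple=(.38,.49,.15,.27),b1=(.65,.74,.25,.36),b2=(.70,.8,.15,.24)).items():
    rect((z>.14)&(X[...,0]>x0)&(X[...,0]<x1)&(X[...,1]>y0)&(X[...,1]<y1),n)
# unit & drawer
rect((z>.08)&(z<.1)&(X[...,1]<-.25)&(X[...,0]>.38)&(X[...,0]<.75),"unittop")
rect((z>.065)&(z<.082)&(X[...,1]>-.32)&(X[...,1]<-.05)&(X[...,0]>.38)&(X[...,0]<.75),"walls")
rect((z>.03)&(z<.06)&(X[...,1]>-.16)&(X[...,1]<-.05)&(X[...,0]>.38)&(X[...,0]<.75),"handle")
rect((z>.015)&(z<.03)&(X[...,1]>-.36)&(X[...,1]<-.16)&(X[...,0]>.40)&(X[...,0]<.7),"floor")
E
```

```text
brown 601 ((0.6485548615455627, 0.19668225944042206), (0.06303859502077103, 0.04444781690835953), 81.40957641601562)
purple 629 ((0.43221285939216614, 0.21526701748371124), (0.06253337860107422, 0.045206453651189804), 33.63194274902344)
b1 611 ((0.6947696208953857, 0.314291387796402), (0.06345932185649872, 0.04478329047560692), 84.35848236083984)
b2 603 ((0.7427968978881836, 0.20821116864681244), (0.06296204030513763, 0.045812271535396576), 11.018771171569824)
unittop 12840 ((0.5506070852279663, -0.47713857889175415), (0.24219851195812225, 0.26867911219596863), 4.245427131652832)
walls 1194 ((0.5282565951347351, -0.23650528490543365), (0.16622953116893768, 0.230470210313797), 89.91580963134766)
handle 336 ((0.5524564981460571, -0.14000070095062256), (0.1798306405544281, 0.040108781307935715), 2.308797836303711)
floor 6098 ((0.5351409912109375, -0.26029878854751587), (0.23904621601104736, 0.19774015247821808), 3.454406976699829)
```

View pics/top.png

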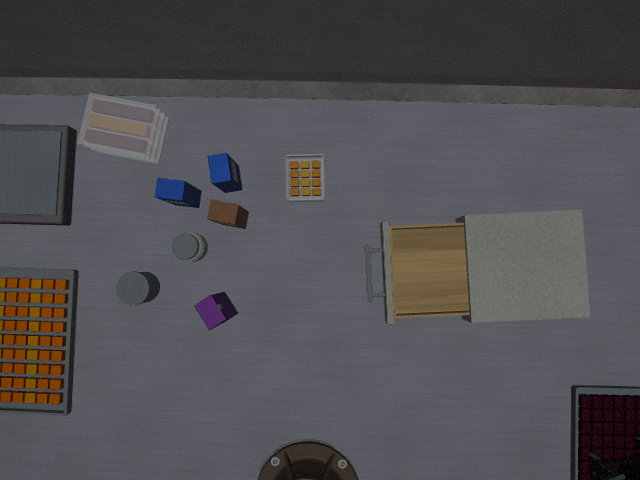

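View pics/crop.png

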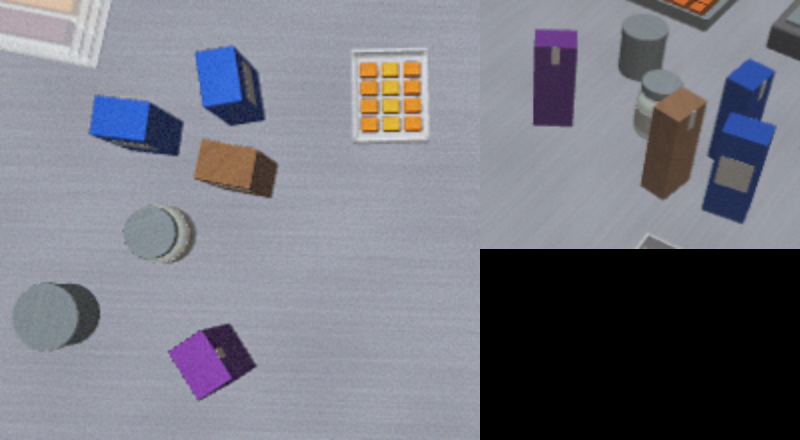

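Top picture: the brown carton is at (228,211). The look-alikes are blue at (176,192), blue at (224,173) and purple at (212,311). The crop confirms brown as the right one: its width axis is at about 81° and its top centre at (0.649, 0.197). The drawer is open at (430,270). Moving now.

move_arm(
  deltas=[
    [[2.2,3.9,0.3],-1.4,1],
    [[2.2,3.9,0.3],-1.4,1],
    [[2.2,3.9,0.3],-1.4,1],
    [[2.2,3.9,0.3],-1.4,1],
    [[2.2,3.9,0.3],-1.4,1],
  ],
  grip_force=20,
)

```text
time_s: 1.25
position: [0.313, -0.3947, 0.2466]
tcp_rot: [3.124, 0.324, 0.0]
wrist_force: [1.8, -1.1, 0.4]
width: 0.0854
grip_force: 0.0
```

move_arm(
  deltas=[
    [[2.2,3.9,0.3],-1.4,1],
    [[2.2,3.9,0.3],-1.4,1],
    [[2.2,3.9,0],-1.4,1],
    [[2.2,3.9,0],-1.4,1],
    [[2.2,3.9,0],-1.4,1],
  ],
)

```text
time_s: 1.75
position: [0.4231, -0.1997, 0.2527]
tcp_rot: [3.138, 0.132, 0.001]
wrist_force: [1.0, -0.8, 0.1]
width: 0.0856
grip_force: 0.0
```

move_arm(
  deltas=[
    [[2.2,3.9,0],-1.4,1],
    [[2.2,3.9,0],-1.4,1],
    [[2.2,3.9,0],-1.4,1],
    [[2.2,3.9,0],-1.4,1],
    [[2.2,3.9,0],-1.4,1],
  ],
)

```text
time_s: 2.25
position: [0.5331, -0.0047, 0.2526]
tcp_rot: [3.141, -0.06, 0.001]
wrist_force: [1.1, -1.2, 0.7]
width: 0.0855
grip_force: 0.0
```

```bash
cat > q.py <<'E'
from h import *
def st():
    s=ctrl.observe(); r=s["tcp_rot"]; R=cv2.Rodrigues(np.array(r))[0]
    print("t",s["time_s"],"p",np.round(s["position"],4),"yaxis deg",round(np.degrees(np.arctan2(R[1,1],R[0,1]))%180,2),"zt",R[:,2].round(3),"F",np.round(s["wrist_force"],2),"w",round(s["width"],4),"g",round(s["grip_force"],1),"j",np.round(s["joints"],2))
E
python3 - <<'E'
from q import *
st()
im,d,X=cloud("top"); z=X[...,2]
U=(z>.083)&(z<.097)&(X[...,1]<-.34)&(X[...,0]>.38)&(X[...,0]<.75)
r=cv2.minAreaRect(X[U][:,:2].astype(np.float32)); a=np.radians(r[2]); print(r)
F=(z>.015)&(z<.03)&(X[...,1]>-.34)&(X[...,1]<-.17)&(X[...,0]>.44)&(X[...,0]<.62)
for a in (np.radians(3.),np.radians(4.)):
    w=np.array([np.cos(a),np.sin(a)]); s=np.array([-np.sin(a),np.cos(a)])
    S=X[...,:2]@s; W=X[...,:2]@w
    pr=lambda n,m:print(n,m.sum(),"S",np.round(np.nanpercentile(S[m],[1,5,50,95,99]),4),"W",np.round(np.nanpercentile(W[m],[1,5,50,95,99]),4))
    reg=(X[...,0]>.38)&(X[...,0]<.75)
    pr("unit",U); pr("panel",reg&(z>.068)&(z<.082)&(S>-.23)&(S<-.12)); pr("handle",reg&(z>.048)&(z<.064)&(S>-.16)&(S<-.05))
    pr("floor",reg&(z>.017)&(z<.027)&(S>-.4)&(S<-.17)&(abs(W-.515)<.12))
# angle from panel top line
m=(z>.068)&(z<.082)&(X[...,1]>-.22)&(X[...,1]<-.13)&(X[...,0]>.38)&(X[...,0]<.7)
p=X[m]; print("panel fit deg",np.degrees(np.arctan(np.polyfit(p[:,0],p[:,1],1))))
E
```

```text
t 2.25 p [ 0.5331 -0.0047  0.2526] yaxis deg 87.81 zt [ 0.001 -0.    -1.   ] F [ 1.1  -1.16  0.7 ] w 0.0855 g 0.0 j [ 0.14  0.29 -0.29  1.75  0.09  1.12 -1.79]
((0.550608217716217, -0.4772695004940033), (0.24175192415714264, 0.2684049904346466), 4.352773189544678)
unit 12699 S [-0.6344 -0.6239 -0.5038 -0.3847 -0.3744] W [0.4068 0.4166 0.5235 0.6331 0.6431]
panel 829 S [-0.2235 -0.2103 -0.1983 -0.189  -0.1876] W [0.4058 0.4162 0.5223 0.6222 0.6312]
handle 256 S [-0.1598 -0.1589 -0.154  -0.1494 -0.1487] W [0.4559 0.4608 0.5186 0.5739 0.5806]
floor 5621 S [-0.3851 -0.3785 -0.3014 -0.2233 -0.2161] W [0.4227 0.4304 0.5201 0.6102 0.6184]
unit 12699 S [-0.6435 -0.6327 -0.5129 -0.3938 -0.3832] W [0.3982 0.4077 0.5146 0.6242 0.6343]
panel 815 S [-0.2239 -0.2183 -0.2071 -0.1986 -0.1979] W [0.4023 0.4129 0.5186 0.6185 0.6277]
handle 52 S [-0.1599 -0.1598 -0.1591 -0.1581 -0.158 ] W [0.4552 0.46   0.5149 0.57   0.5758]
floor 5625 S [-0.3941 -0.3877 -0.3105 -0.2323 -0.2254] W [0.4173 0.4251 0.5148 0.6049 0.6135]
panel fit deg [  3.34884045 -11.52723816]
```

move_arm(
  deltas=[
    [[2.3,4.0,0],-1.3,1],
    [[2.3,4.0,0],-1.3,1],
    [[2.3,4.0,0],-1.3,1],
    [[2.3,4.0,0],-1.3,1],
    [[2.36,4.14,0],-1.2,1],
  ],
)

```text
time_s: 2.8
position: [0.6488, 0.196, 0.2524]
tcp_rot: [3.132, -0.235, 0.0]
wrist_force: [0.6, -1.6, -0.1]
width: 0.0851
grip_force: 0.0
```

move_arm(
  deltas=[
    [[0,0,0],0,1],
    [[0,0,-2],0,1],
    [[0,0,-2],0,1],
    [[0,0,-2],0,1],
    [[0,0,0],0,1],
  ],
)

```text
time_s: 3.3
position: [0.6464, 0.1937, 0.1893]
tcp_rot: [3.13, -0.233, -0.007]
wrist_force: [-0.3, 0.4, -0.1]
width: 0.0853
grip_force: 0.0
```

```bash
python3 - <<'E'
from q import *
st()
im,d,X=cloud("scene"); save(cv2.resize(im[60:260,280:520],(720,600)),"pre")
E
```

```text
t 3.3 p [0.6464 0.1937 0.1893] yaxis deg 81.49 zt [-0.005 -0.002 -1.   ] F [-0.3   0.44 -0.07] w 0.0853 g 0.0 j [-0.19  0.57 -0.29  1.47  0.17  1.13 -2.23]
```

View pics/pre.png

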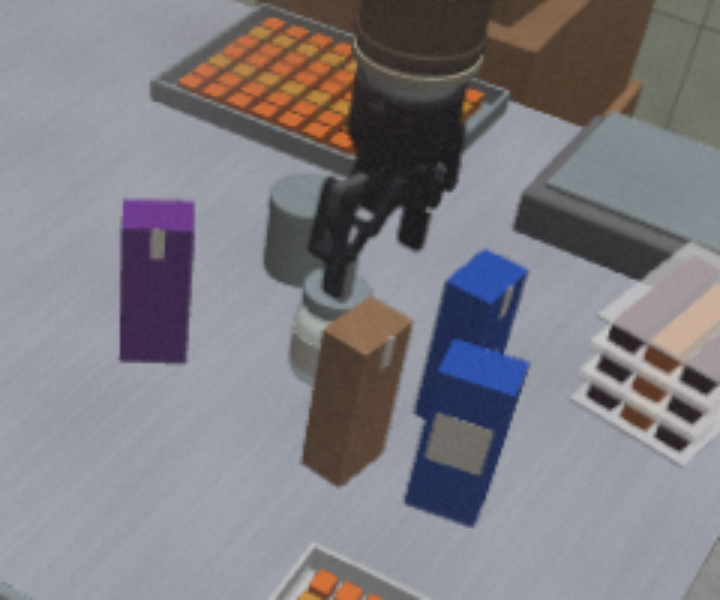

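The gripper is lined up over the brown carton: fingers at (340,290) and (412,245), carton top at (368,322). Descending and gripping lightly.

move_arm(
  deltas=[
    [[0,0,0],0,1],
    [[0,0,-2],0,1],
    [[0,0,-2],0,1],
    [[0,0,-2],0,1],
    [[0,0,-1.6],0,1],
  ],
)

```text
time_s: 3.85
position: [0.6486, 0.1951, 0.1167]
tcp_rot: [-3.132, 0.233, -0.002]
wrist_force: [-0.7, 0.4, 0.4]
width: 0.0853
grip_force: 0.0
```

move_arm(
  deltas=[
    [[0,0,0],0,1],
    [[0,0,0],0,0.8],
    [[0,0,0],0,0.7],
    [[0,0,0],0,0.6],
    [[0,0,0],0,0.5],
  ],
)

```text
time_s: 4.35
position: [0.649, 0.1957, 0.1179]
tcp_rot: [-3.132, 0.233, -0.004]
wrist_force: [0.5, 0.7, 6.5]
width: 0.0619
grip_force: 23.1
```

move_arm(
  deltas=[
    [[0,0,0],0,0.4],
    [[0,0,0],0,0.4],
    [[0,0,0],0,0.4],
    [[0,0,0],0,0.4],
    [[0,0,0],0,0.4],
  ],
)

```text
time_s: 4.85
position: [0.649, 0.1957, 0.1178]
tcp_rot: [-3.132, 0.233, -0.004]
wrist_force: [0.6, -0.2, 6.7]
width: 0.0617
grip_force: 23.1
```

```bash
python3 - <<'E'
from q import *
st()
E
```

```text
t 4.85 p [0.649  0.1957 0.1178] yaxis deg 81.5 zt [ 0.003  0.001 -1.   ] F [ 0.61 -0.17  6.73] w 0.0617 g 23.1 j [-0.2   0.64 -0.28  1.54  0.2   0.99 -2.25]
```

move_arm(
  deltas=[
    [[0,0,0.3],0,0.4],
    [[0,0,0.7],0,0.4],
    [[0,0,1],0,0.4],
    [[0,0,0.7],0,0.4],
    [[0,0,0.3],0,0.4],
  ],
)

```text
time_s: 5.35
position: [0.6485, 0.1953, 0.1477]
tcp_rot: [-3.132, 0.233, -0.002]
wrist_force: [0.2, 0.0, -2.0]
width: 0.0617
grip_force: 22.4
```

move_arm(
  deltas=[
    [[-0.5,-0.3,0],0.4,0.4],
    [[-1,-0.5,0],0.8,0.4],
    [[-1.5,-0.8,0],0.9,0.4],
    [[-1.5,-0.8,0],0.9,0.4],
    [[-1.6,-0.8,0],0.9,0.4],
  ],
)

```text
time_s: 5.85
position: [0.5858, 0.1623, 0.1459]
tcp_rot: [3.139, -0.125, -0.001]
wrist_force: [-0.5, 0.4, -2.2]
width: 0.0617
grip_force: 22.5
```

move_arm(
  deltas=[
    [[-1.6,-0.8,0],0.9,0.4],
    [[-1.6,-0.8,0],0.9,0.4],
    [[-1.6,-0.8,0],0.9,0.4],
    [[-1.6,-0.8,0],0.9,0.4],
    [[-1.6,-0.8,0],0.9,0.4],
  ],
)

```text
time_s: 6.35
position: [0.5057, 0.1224, 0.1461]
tcp_rot: [3.141, -0.002, -0.001]
wrist_force: [-0.5, -0.6, -2.6]
width: 0.0618
grip_force: 22.5
```

move_arm(
  deltas=[
    [[-1.6,-0.8,0],0.9,0.4],
    [[-1.6,-0.8,0],0.9,0.4],
    [[-1.5,-0.8,0],0.9,0.4],
    [[-1.5,-0.8,0],0.8,0.4],
    [[-1.0,-0.7,0],0.4,0.4],
  ],
)

```text
time_s: 6.85
position: [0.4333, 0.0833, 0.1461]
tcp_rot: [3.139, 0.105, -0.001]
wrist_force: [-0.2, -0.0, -2.5]
width: 0.0617
grip_force: 22.5
```

```bash
python3 - <<'E'
from q import *
st()
im,d,X=cloud("scene"); save(cv2.resize(im[90:290,200:440],(720,600)),"carry"); st()
E
```

```text
t 6.85 p [0.4333 0.0833 0.1461] yaxis deg 93.84 zt [-0.001 -0.001 -1.   ] F [-0.17 -0.01 -2.53] w 0.0617 g 22.5 j [ 0.02  0.27 -0.39  2.08  0.14  0.81 -1.97]
t 6.9 p [0.432 0.082 0.146] yaxis deg 93.81 zt [-0.002 -0.002 -1.   ] F [-2.49 -1.27 -3.42] w 0.0617 g 22.5 j [ 0.02  0.27 -0.39  2.09  0.14  0.81 -1.97]
```

View pics/carry.png

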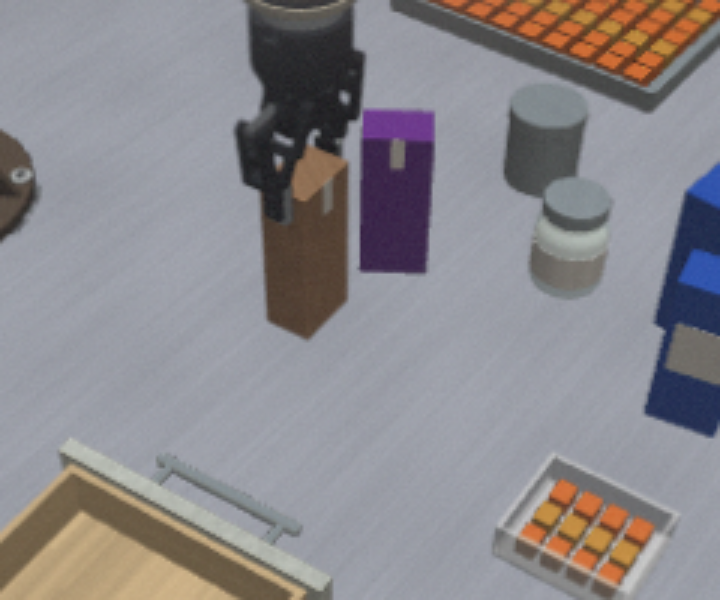

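The carton hangs upright in the grip at (305,240), clear of everything. Lowering it to touch the bench, then arcing it down towards +x.

move_arm(
  deltas=[
    [[0,0,-0.7],0,0.4],
    [[0,0,-0.8],0,0.4],
    [[0,0,-0.8],0,0.4],
    [[0,0,-0.5],0,0.4],
    [[0,0,-0.1],0,0.4],
  ],
)

```text
time_s: 7.4
position: [0.4355, 0.0852, 0.1171]
tcp_rot: [-3.139, -0.105, -0.0]
wrist_force: [-3.3, 1.3, 15.7]
width: 0.0616
grip_force: 23.8
```

move_arm(
  deltas=[
    [[0,0,0],0,0.4],
    [[0.6,0.04,0],0,0.4],
    [[0.9,0.06,0],0,0.4],
    [[0.9,0.06,0],0,0.4],
    [[0,0,0],0,0.4],
  ],
)

```text
time_s: 7.9
position: [0.4606, 0.0864, 0.1175]
tcp_rot: [-3.139, -0.104, -0.002]
wrist_force: [0.5, 0.5, 5.9]
width: 0.0615
grip_force: 23.4
```

```bash
cat > tilt.py <<'E'
from q import *
st()
im,d,X=cloud("scene")
p0=np.array(ctrl.observe()["position"])
hsv=cv2.cvtColor(im,cv2.COLOR_RGB2HSV)
m=(hsv[...,0]<16)&(hsv[...,1]>60)&(hsv[...,2]<160)&(X[...,0]>.36)&(X[...,0]<.66)&(X[...,1]>0.0)&(X[...,1]<.17)&(X[...,2]<.2)
p=X[m]; print(len(p),np.round(np.percentile(p,[1,50,99],axis=0),3))
for zz in np.arange(.0,.15,.02):
    q=p[(p[:,2]>=zz)&(p[:,2]<zz+.02)]
    if len(q)>5: print(round(zz+.01,2),len(q),np.round(np.percentile(q[:,0],[2,98]),3))
E
python3 tilt.py
```

```text
t 7.9 p [0.4606 0.0864 0.1175] yaxis deg 93.8 zt [ 0.001  0.001 -1.   ] F [0.47 0.52 5.86] w 0.0615 g 23.4 j [-0.    0.35 -0.37  2.06  0.18  0.76 -1.99]
1053 [[0.426 0.052 0.01 ]
 [0.465 0.06  0.091]
 [0.484 0.114 0.153]]
0.01 68 [0.425 0.463]
0.03 125 [0.424 0.466]
0.05 127 [0.427 0.469]
0.07 135 [0.432 0.473]
0.09 141 [0.435 0.476]
0.11 131 [0.438 0.48 ]
0.13 81 [0.44  0.484]
0.15 243 [0.447 0.485]
```

move_arm(
  deltas=[
    [[1.2,0.08,0],0,0.4],
    [[1.2,0.08,0],0,0.4],
    [[1.2,0.08,-0.3],0,0.4],
    [[1.15,0.08,-0.4],0,0.4],
    [[1.1,0.07,-0.5],0,0.4],
  ],
)

```text
time_s: 8.45
position: [0.5212, 0.0898, 0.1065]
tcp_rot: [-3.139, -0.103, -0.008]
wrist_force: [3.2, -1.3, 13.9]
width: 0.0621
grip_force: 27.4
```

move_arm(
  deltas=[
    [[1.05,0.07,-0.6],0,0.4],
    [[1.0,0.07,-0.65],0,0.4],
    [[0.95,0.06,-0.75],0,0.4],
    [[0.9,0.06,-0.8],0,0.4],
    [[0.8,0.05,-0.9],0,0.4],
  ],
)

```text
time_s: 8.95
position: [0.5702, 0.093, 0.07]
tcp_rot: [-3.139, -0.103, -0.014]
wrist_force: [6.5, -0.6, 9.4]
width: 0.062
grip_force: 31.2
```

```bash
python3 tilt.py
```

```text
t 8.95 p [0.5702 0.093  0.07  ] yaxis deg 93.74 zt [ 0.009  0.001 -1.   ] F [ 6.49 -0.62  9.43] w 0.062 g 31.2 j [-0.03  0.56 -0.32  1.85  0.24  0.76 -1.98]
896 [[0.452 0.053 0.014]
 [0.521 0.061 0.066]
 [0.591 0.121 0.153]]
0.01 25 [0.462 0.49 ]
0.03 117 [0.45  0.512]
0.05 226 [0.455 0.538]
0.07 178 [0.482 0.555]
0.09 168 [0.514 0.592]
0.11 136 [0.55  0.587]
0.13 20 [0.565 0.589]
0.15 21 [0.567 0.589]
```

```bash
python3 - <<'E'
from q import *
im,d,X=cloud("scene"); save(cv2.resize(im[130:260,260:416],(720,600),interpolation=cv2.INTER_CUBIC),"mid"); st()
E
```

```text
t 9.05 p [0.569  0.0929 0.0685] yaxis deg 93.73 zt [ 0.006  0.001 -1.   ] F [3.46 0.72 1.82] w 0.0619 g 30.6 j [-0.03  0.56 -0.32  1.85  0.24  0.76 -1.98]
```

View pics/mid.png

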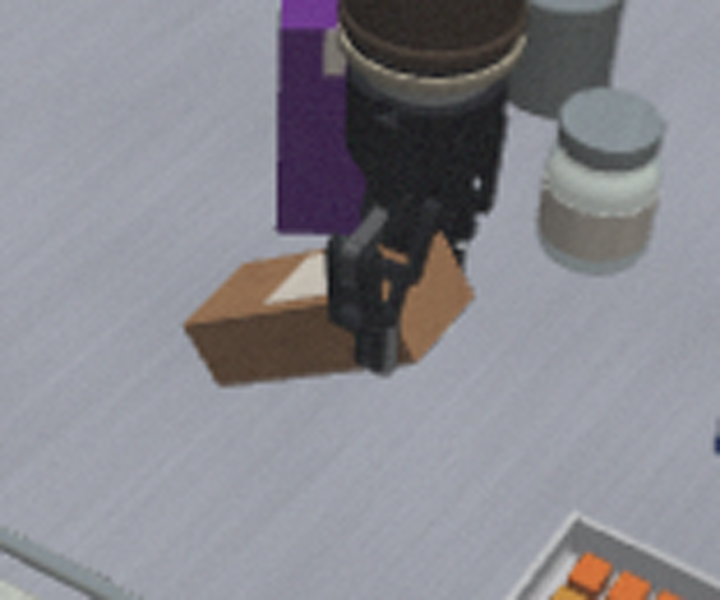

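The carton is tilting about the fingers as planned: its foot edge is at (220,385) and the grip is near its upper end at (380,350). Continuing down.

move_arm(
  deltas=[
    [[0.85,0.06,-0.7],0,0.4],
    [[0.75,0.05,-0.75],0,0.4],
    [[0.65,0.04,-0.8],0,0.4],
    [[0.55,0.04,-0.8],0,0.4],
    [[0.45,0.03,-0.8],0,0.4],
  ],
)

```text
time_s: 9.55
position: [0.5969, 0.0947, 0.0286]
tcp_rot: [3.14, 0.104, -0.002]
wrist_force: [-2.9, -0.1, 0.9]
width: 0.0616
grip_force: 31.0
```

```bash
python3 tilt.py
```

```text
t 9.55 p [0.5969 0.0947 0.0286] yaxis deg 93.79 zt [-0.001 -0.    -1.   ] F [-2.87 -0.1   0.89] w 0.0616 g 31.0 j [-0.04  0.65 -0.3   1.8   0.27  0.73 -1.99]
990 [[0.463 0.054 0.012]
 [0.521 0.064 0.05 ]
 [0.616 0.122 0.113]]
0.01 42 [0.463 0.523]
0.03 185 [0.467 0.576]
0.05 552 [0.463 0.614]
0.07 169 [0.528 0.611]
0.09 24 [0.596 0.616]
0.11 13 [0.598 0.617]
```

move_arm(
  deltas=[
    [[0.3,0.02,-0.6],0,0.4],
    [[0.2,0.01,-0.6],0,0.4],
    [[0.1,0.01,-0.5],0,0.4],
    [[0,0,-0.3],0,0.4],
    [[0,0,0],0,0.4],
  ],
)

```text
time_s: 10.1
position: [0.6036, 0.0953, 0.0098]
tcp_rot: [-3.14, -0.104, -0.002]
wrist_force: [0.9, 1.2, 0.2]
width: 0.0619
grip_force: 31.3
```

```bash
cat > flat.py <<'E'
from q import *
def flat(cx=.535,cy=.09,r=.11,zr=(.03,.065)):
    im,d,X=cloud("top")
    hsv=cv2.cvtColor(im,cv2.COLOR_RGB2HSV); z=X[...,2]
    m=(abs(X[...,0]-cx)<r)&(abs(X[...,1]-cy)<.07)&(z>zr[0])&(z<zr[1])
    p=X[m]; A=np.c_[p[:,:2],np.ones(len(p))]; c=np.linalg.lstsq(A,p[:,2],rcond=None)[0]
    print(len(p),"plane slope",c[:2].round(3),"zmed",np.median(p[:,2]).round(4),cv2.minAreaRect(p[:,:2].astype(np.float32)))
    return im,X
E
python3 tilt.py; python3 -c "
from flat import *
flat()"
```

```text
t 10.1 p [0.6036 0.0953 0.0098] yaxis deg 93.79 zt [ 0.001  0.    -1.   ] F [0.87 1.19 0.23] w 0.0619 g 31.3 j [-0.05  0.68 -0.29  1.79  0.28  0.7  -1.99]
992 [[0.468 0.054 0.01 ]
 [0.52  0.066 0.045]
 [0.62  0.12  0.088]]
0.01 95 [0.475 0.578]
0.03 272 [0.474 0.62 ]
0.05 583 [0.469 0.617]
0.07 29 [0.594 0.616]
0.09 10 [0.597 0.623]
3 plane slope [-1.737 34.972] zmed 0.0595 ((0.6050624847412109, 0.051750559359788895), (0.021018991246819496, 0.0006525218486785889), 2.5608339309692383)
```

move_arm(
  deltas=[
    [[0,0,-0.3],0,0.4],
    [[0,0,-0.2],0,0.4],
    [[0,0,-0.1],0,0.4],
    [[0,0,0],0,0.4],
    [[0,0,0],0,0.4],
  ],
)

```text
time_s: 10.7
position: [0.6029, 0.0952, 0.0038]
tcp_rot: [3.14, 0.104, -0.0]
wrist_force: [0.6, 0.1, 1.4]
width: 0.0616
grip_force: 31.5
```

```bash
python3 - <<'E'
from q import *
st()
im,d,X=cloud("scene"); z=X[...,2]
hsv=cv2.cvtColor(im,cv2.COLOR_RGB2HSV)
m=(X[...,0]>.47)&(X[...,0]<.57)&(X[...,1]>.065)&(X[...,1]<.115)&(z>.035)&(z<.06)
p=X[m];A=np.c_[p[:,:2],np.ones(len(p))]; print(len(p),np.linalg.lstsq(A,p[:,2],rcond=None)[0],np.median(p[:,2]))
E
```

```text
t 10.7 p [0.6029 0.0952 0.0038] yaxis deg 93.79 zt [-0. -0. -1.] F [0.57 0.11 1.4 ] w 0.0616 g 31.5 j [-0.05  0.69 -0.28  1.8   0.28  0.69 -2.  ]
508 [0.08403923 0.00778388 0.00362049] 0.047893891577265486
```

move_arm(
  deltas=[
    [[0,0,-0.2],0,0.4],
    [[0,0,-0.2],0,0.4],
    [[0,0,-0.2],0,0.4],
    [[0,0,0],0,0.4],
    [[0,0,0],0,0.4],
  ],
)

```text
time_s: 11.25
position: [0.6027, 0.0952, -0.0024]
tcp_rot: [3.14, 0.104, -0.001]
wrist_force: [1.0, -0.4, -0.4]
width: 0.0617
grip_force: 31.4
```

```bash
cat > sl.py <<'E'
from q import *
st()
im,d,X=cloud("scene"); z=X[...,2]
m=(X[...,0]>.47)&(X[...,0]<.57)&(X[...,1]>.065)&(X[...,1]<.115)&(z>.035)&(z<.06)
p=X[m];A=np.c_[p[:,:2],np.ones(len(p))]; print(len(p),np.linalg.lstsq(A,p[:,2],rcond=None)[0],np.median(p[:,2]))
E
python3 sl.py
```

```text
t 11.25 p [ 0.6027  0.0952 -0.0024] yaxis deg 93.8 zt [-0.001 -0.    -1.   ] F [ 1.01 -0.36 -0.38] w 0.0617 g 31.4 j [-0.05  0.7  -0.28  1.8   0.29  0.68 -2.  ]
517 [0.03804733 0.00330788 0.02562369] 0.04569264024574158
```

move_arm(
  deltas=[
    [[0,0,-0.2],0,0.4],
    [[0,0,-0.15],0,0.4],
    [[0,0,0],0,0.4],
    [[0,0,0],0,0.6],
    [[0,0,0],0,0.75],
  ],
)

```text
time_s: 11.8
position: [0.6026, 0.0952, -0.0058]
tcp_rot: [3.14, 0.104, -0.001]
wrist_force: [0.1, -1.0, -0.1]
width: 0.0643
grip_force: 0.0
```

move_arm(
  deltas=[
    [[0,0,0],0,0.9],
    [[0,0,0],0,1],
    [[0,0,0],0,1],
    [[0,0,0],0,1],
    [[0,0,1],0,1],
  ],
)

```text
time_s: 12.3
position: [0.602, 0.095, 0.0035]
tcp_rot: [3.139, 0.104, -0.004]
wrist_force: [0.7, -0.7, 0.1]
width: 0.085
grip_force: 0.0
```

move_arm(
  deltas=[
    [[0,0,3],0,1],
    [[0,0,4],0,1],
    [[0,0,4],0,1],
    [[-1,0,2],0,1],
    [[-2,0,0],0,1],
  ],
)

```text
time_s: 12.8
position: [0.5758, 0.0959, 0.1387]
tcp_rot: [-3.138, -0.103, -0.012]
wrist_force: [-0.1, 0.7, -0.6]
width: 0.0853
grip_force: 0.0
```

```bash
python3 sl.py; python3 -c "
from flat import *
im,X=flat(); save(cv2.resize(im[160:340,150:390],(800,600)),'laid')"
```

```text
t 12.8 p [0.5758 0.0959 0.1387] yaxis deg 93.75 zt [ 0.007  0.002 -1.   ] F [-0.06  0.7  -0.58] w 0.0853 g 0.0 j [-0.01  0.48 -0.34  1.77  0.2   0.91 -1.95]
541 [0.0046343 0.0025198 0.0413827] 0.04405173374875735
183 plane slope [0.019 0.015] zmed 0.0453 ((0.5527161955833435, 0.062134549021720886), (0.1323785036802292, 0.025558404624462128), 15.168038368225098)
```

```bash
python3 - <<'E'
from q import *
im,d,X=cloud("scene"); z=X[...,2]
m=(X[...,0]>.44)&(X[...,0]<.66)&(X[...,1]>.03)&(X[...,1]<.16)&(z>.036)&(z<.052)
m=cv2.morphologyEx(m.astype(np.uint8),cv2.MORPH_OPEN,np.ones((3,3),np.uint8))>0
p=X[m]; print(len(p),cv2.minAreaRect(p[:,:2].astype(np.float32)),np.percentile(p[:,:2],[1,50,99],axis=0))
m8=(X[...,0]>.44)&(X[...,0]<.66)&(X[...,1]>.03)&(X[...,1]<.16)&(z>.004)&(z<.05)
print(cv2.minAreaRect(X[m8][:,:2].astype(np.float32)))
save(cv2.resize(im[120:280,240:440],(750,600)),'laid2'); st()
E
```

```text
1152 ((0.5425322651863098, 0.09016747772693634), (0.1500917375087738, 0.06614887714385986), 4.159628391265869) [[0.47023771 0.05611591]
 [0.54742911 0.08647548]
 [0.61692512 0.12191927]]
((0.5463885068893433, 0.09031596034765244), (0.22170211374759674, 0.0883374810218811), 14.573546409606934)
t 12.95 p [0.5724 0.0953 0.1354] yaxis deg 93.82 zt [ 0.001 -0.    -1.   ] F [ 0.1  -0.53 -0.41] w 0.0853 g 0.0 j [-0.01  0.49 -0.34  1.78  0.2   0.91 -1.95]
```

View pics/laid2.png

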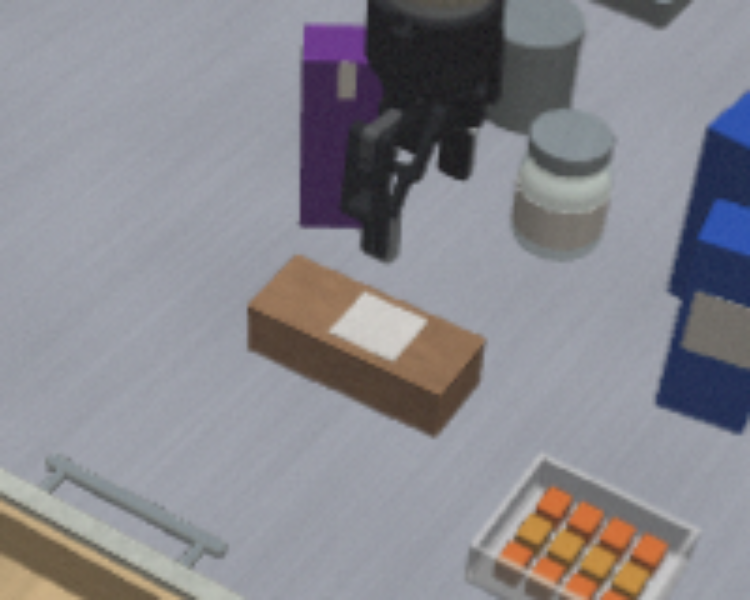

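The carton lies flat on the bare bench, centred near (365,340), let go, with its paper panel up. Now regrasping it at the middle.

move_arm(
  deltas=[
    [[-1.5,-0.2,-2],0,1],
    [[-1.4,-0.2,-3],0,1],
    [[0,0,-3],0,1],
    [[0,0,-3],0,1],
    [[0,0,-1.5],0,1],
  ],
  grip_force=40,
)

```text
time_s: 13.45
position: [0.5432, 0.0908, 0.0069]
tcp_rot: [3.139, 0.104, -0.004]
wrist_force: [-0.5, 0.3, 0.4]
width: 0.0855
grip_force: 0.0
```

move_arm(
  deltas=[
    [[0,0,-0.8],0,1],
    [[0,0,0],0,1],
    [[0,0,0],0,0.7],
    [[0,0,0],0,0.6],
    [[0,0,0],0,0.5],
  ],
)

```text
time_s: 13.95
position: [0.5449, 0.0914, 0.0024]
tcp_rot: [-3.14, -0.104, -0.003]
wrist_force: [-0.2, 0.9, 4.4]
width: 0.0617
grip_force: 44.6
```

move_arm(
  deltas=[
    [[0,0,0],0,0.4],
    [[0,0,0],0,0.4],
    [[0,0,0],0,0.4],
    [[0,0,0.5],0,0.4],
    [[0,0,1],0,0.4],
  ],
)

```text
time_s: 14.45
position: [0.5432, 0.091, 0.0163]
tcp_rot: [3.139, 0.104, -0.002]
wrist_force: [0.4, -0.3, -1.5]
width: 0.0616
grip_force: 44.2
```

```bash
python3 sl.py
```

```text
t 14.45 p [0.5432 0.091  0.0163] yaxis deg 93.8 zt [-0.002 -0.    -1.   ] F [ 0.37 -0.25 -1.45] w 0.0616 g 44.2 j [-0.05  0.61 -0.29  1.94  0.28  0.63 -2.03]
264 [ 0.0012346  -0.00216533  0.05740683] 0.05793230668756165
```

move_arm(
  deltas=[
    [[0,0,1.5],0,0.4],
    [[0,0,2.5],0,0.4],
    [[0,0,3],0,0.4],
    [[0,-0.5,2.5],0,0.4],
    [[0,-1.5,1],0,0.4],
  ],
)

```text
time_s: 15.0
position: [0.5451, 0.0732, 0.1244]
tcp_rot: [-3.138, -0.108, -0.006]
wrist_force: [0.4, 0.5, -2.3]
width: 0.0616
grip_force: 44.5
```

move_arm(
  deltas=[
    [[-0.1,-2.5,0],0,0.4],
    [[-0.1,-3,0],0,0.4],
    [[-0.1,-3,0],0,0.4],
    [[-0.1,-3,0],0,0.4],
    [[-0.1,-3,0],0,0.4],
  ],
)

```text
time_s: 15.5
position: [0.5387, -0.0749, 0.1218]
tcp_rot: [3.14, 0.104, 0.0]
wrist_force: [1.5, 0.0, -2.2]
width: 0.0617
grip_force: 44.5
```

move_arm(
  deltas=[
    [[-0.1,-3,0],0,0.4],
    [[-0.1,-3,0],0,0.4],
    [[-0.1,-3,0],0,0.4],
    [[-0.1,-3,0],0,0.4],
    [[0,-3,0],0,0.4],
  ],
)

```text
time_s: 16.0
position: [0.5345, -0.225, 0.1217]
tcp_rot: [3.14, 0.104, -0.0]
wrist_force: [0.1, -0.4, -1.1]
width: 0.0615
grip_force: 44.5
```

move_arm(
  deltas=[
    [[0,-2.5,0],0,0.4],
    [[0,-1.5,0],0,0.4],
    [[0,0,0],0,0.4],
    [[0,0,0],0,0.4],
    [[0,0,0],0,0.4],
  ],
)

```text
time_s: 16.5
position: [0.5353, -0.2618, 0.1214]
tcp_rot: [-3.139, -0.107, -0.0]
wrist_force: [-0.1, 0.0, -2.0]
width: 0.0615
grip_force: 44.4
```

```bash
python3 - <<'E'
from q import *
st()
im,d,X=cloud("scene"); save(cv2.resize(im[180:420,120:440],(800,600)),'over')
a=np.radians(3.6); s=np.array([-np.sin(a),np.cos(a)]); w=np.array([np.cos(a),np.sin(a)])
S=X[...,:2]@s;W=X[...,:2]@w;z=X[...,2]
U=(z>.083)&(z<.097)&(S<-.36)&(W>.4)&(W<.65); print("unit front S",np.percentile(S[U],[98,99.5]),"W",np.percentile(W[U],[1,99]))
P=(z>.07)&(z<.08)&(S>-.23)&(S<-.16)&(W>.44)&(W<.6); print("panel S",np.percentile(S[P],[2,50,98]))
print("tcp S,W",ctrl.observe()["position"][:2]@s,ctrl.observe()["position"][:2]@w)
C=(z>.10)&(z<.185)&(abs(X[...,0]-.53)<.1)&(abs(X[...,1]+.265)<.05)
hsv=cv2.cvtColor(im,cv2.COLOR_RGB2HSV); C&=(hsv[...,0]<16)&(hsv[...,1]>60)
print(C.sum(),"carton W",np.percentile(W[C],[1,99]),"S",np.percentile(S[C],[1,99]),"z",np.percentile(z[C],[1,99]))
E
```

```text
t 16.5 p [ 0.5353 -0.2618  0.1214] yaxis deg 93.91 zt [ 0.     0.001 -1.   ] F [-0.05  0.05 -1.96] w 0.0615 g 44.4 j [ 0.57  0.52 -0.3   1.75  0.18  0.9  -1.3 ]
unit front S [-0.38590438 -0.38085384] W [0.40405042 0.64087879]
panel S [-0.21139436 -0.20505392 -0.19561319]
tcp S,W -0.29497458631630474 0.5178317803406336
1448 carton W [0.44254173 0.59015524] S [-0.32728862 -0.2652287 ] z [0.12439415 0.16490196]
```

View pics/over.png

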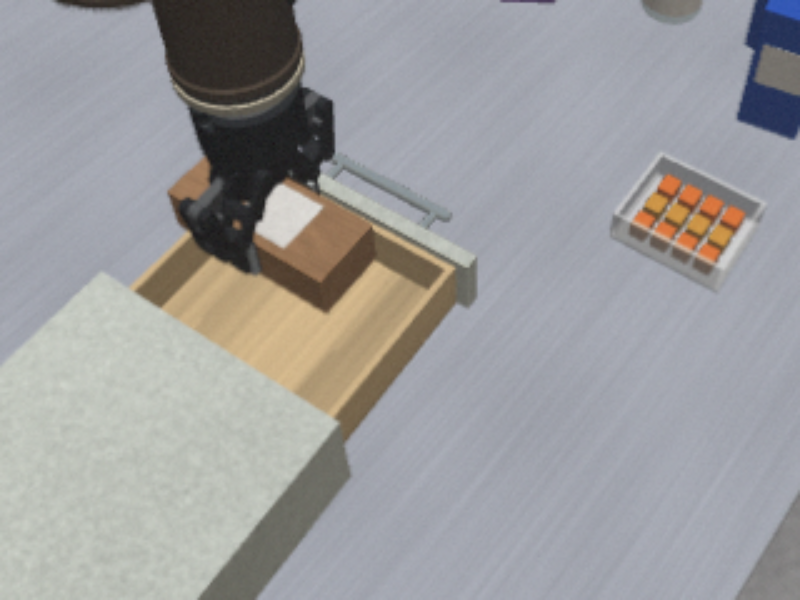

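The carton hangs level over the drawer's open part at (270,230), inside the side walls and between the front panel and the unit's top. Lowering.

move_arm(
  deltas=[
    [[0,-0.2,-1.5],0,0.4],
    [[0,0,-2],0,0.4],
    [[0,0,-2],0,0.4],
    [[0,0,-1.5],0,0.4],
    [[0,0,-1],0,0.4],
  ],
)

```text
time_s: 17.05
position: [0.5342, -0.2651, 0.0394]
tcp_rot: [-3.139, -0.105, 0.003]
wrist_force: [-1.3, 0.0, -2.5]
width: 0.0612
grip_force: 44.4
```

move_arm(
  deltas=[
    [[0,0,-0.7],0,0.4],
    [[0,0,-0.5],0,0.4],
    [[0,0,-0.3],0,0.4],
    [[0,0,-0.1],0,0.4],
    [[0,0,0],0,0.4],
  ],
)

```text
time_s: 17.55
position: [0.5352, -0.2659, 0.0256]
tcp_rot: [3.14, 0.104, 0.001]
wrist_force: [-0.3, -0.2, -2.1]
width: 0.0615
grip_force: 44.4
```

```bash
python3 -c "
from q import *
st()"
```

```text
t 17.55 p [ 0.5352 -0.2659  0.0256] yaxis deg 93.79 zt [ 0.001 -0.    -1.   ] F [-0.3  -0.22 -2.14] w 0.0615 g 44.4 j [ 0.55  0.64 -0.26  1.82  0.24  0.71 -1.35]
```

move_arm(
  deltas=[
    [[0,0,-0.1],0,0.4],
    [[0,0,-0.1],0,0.4],
    [[0,0,0],0,0.4],
    [[0,0,0],0,0.6],
    [[0,0,0],0,0.8],
  ],
)

```text
time_s: 18.05
position: [0.5355, -0.266, 0.024]
tcp_rot: [3.139, 0.104, 0.002]
wrist_force: [0.1, 0.3, 0.6]
width: 0.0683
grip_force: 0.0
```

move_arm(
  deltas=[
    [[0,0,0],0,1],
    [[0,0,0],0,1],
    [[0,0,0.5],0,1],
    [[0,0,2],0,1],
    [[0,0,3],0,1],
  ],
)

```text
time_s: 18.55
position: [0.5338, -0.2652, 0.0777]
tcp_rot: [-3.138, -0.104, 0.005]
wrist_force: [0.2, 0.9, 0.6]
width: 0.0854
grip_force: 0.0
```

move_arm(
  deltas=[
    [[0,0,3],0,1],
    [[0,0,3],0,0.7],
    [[0,3,0],0,0.4],
    [[0,4,0],0,0],
    [[0,4,0],0,0],
  ],
)

```text
time_s: 19.05
position: [0.535, -0.155, 0.139]
tcp_rot: [3.14, 0.102, 0.002]
wrist_force: [0.2, 1.0, 0.4]
width: 0.0281
grip_force: 0.0
```

move_arm(
  deltas=[
    [[0,4,0],0,0],
    [[0,4,0],0,0],
    [[0,3,0],0,0],
    [[0,0,0],0,0],
    [[0,0,0],0,0],
  ],
)

```text
time_s: 19.55
position: [0.5351, -0.0452, 0.1387]
tcp_rot: [3.139, 0.107, 0.0]
wrist_force: [0.1, -0.3, -0.1]
width: 0.0002
grip_force: 0.0
```

```bash
python3 - <<'E'
from q import *
st()
im,d,X=cloud("scene"); save(cv2.resize(im[180:420,120:440],(800,600)),'indrawer')
a=np.radians(3.6); s=np.array([-np.sin(a),np.cos(a)]); w=np.array([np.cos(a),np.sin(a)])
S=X[...,:2]@s;W=X[...,:2]@w;z=X[...,2]
P=(z>.07)&(z<.08)&(S>-.23)&(S<-.16)&(W>.44)&(W<.6); print("panel S",np.percentile(S[P],[2,50,98]))
C=(z>.055)&(z<.075)&(W>.435)&(W<.60)&(S>-.35)&(S<-.25); p=X[C]
print(C.sum(),"W",np.percentile(W[C],[1,99]),"S",np.percentile(S[C],[1,99]),np.linalg.lstsq(np.c_[p[:,:2],np.ones(len(p))],p[:,2],rcond=None)[0],np.median(p[:,2]))
H=(z>.04)&(z<.062)&(S>-.175)&(S<-.14)&(W>.44)&(W<.6); print("bar",H.sum(),np.percentile(S[H],[2,50,98]),np.percentile(W[H],[2,98]))
E
```

```text
t 19.55 p [ 0.5351 -0.0452  0.1387] yaxis deg 93.9 zt [ 0. -0. -1.] F [ 0.08 -0.35 -0.09] w 0.0002 g 0.0 j [ 0.25  0.42 -0.35  1.88  0.18  0.87 -1.7 ]
panel S [-0.21222938 -0.20530387 -0.19638058]
1991 W [0.44182977 0.58955045] S [-0.33042324 -0.27028042] [-0.00540557  0.02608898  0.07500282] 0.06540456125149426
bar 279 [-0.17243338 -0.16335961 -0.15642586] [0.45676515 0.58037968]
```

View pics/indrawer.png

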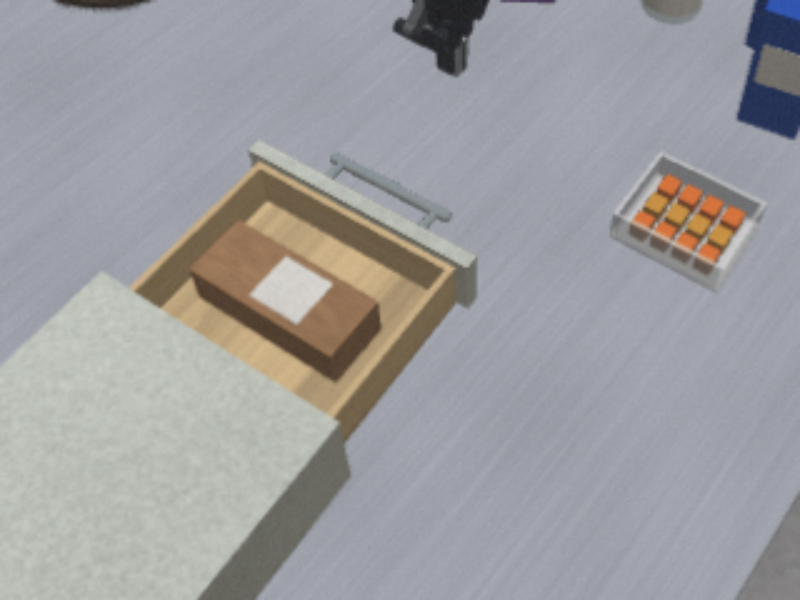

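The carton lies flat on the drawer floor at (285,295). Now pushing the bar handle with shut fingers.

move_arm(
  deltas=[
    [[-0.6,0,-1.5],0,0],
    [[-0.5,0,-2.5],0,0],
    [[0,0,-2.5],0,0],
    [[0,0,-2],0,0],
    [[0,0,-1],0,0],
  ],
)

```text
time_s: 20.1
position: [0.523, -0.0476, 0.0417]
tcp_rot: [3.139, 0.1, -0.004]
wrist_force: [-1.1, -0.1, 0.4]
width: 0.0001
grip_force: 0.0
```

move_arm(
  deltas=[
    [[0.06,-1,0],0,0],
    [[0.06,-1,0],0,0],
    [[0.06,-1,0],0,0],
    [[0.06,-1,0],0,0],
    [[0.06,-1,0],0,0],
  ],
)

```text
time_s: 20.6
position: [0.5274, -0.0972, 0.0439]
tcp_rot: [3.139, 0.103, 0.002]
wrist_force: [0.5, 0.2, -0.8]
width: 0.0003
grip_force: 0.0
```

move_arm(
  deltas=[
    [[0.06,-1,0],0,0],
    [[0.06,-1,0],0,0],
    [[0.06,-1,0],0,0],
    [[0.06,-1,0],0,0],
    [[0.06,-1,0],0,0],
  ],
)

```text
time_s: 21.1
position: [0.5304, -0.1464, 0.0435]
tcp_rot: [-3.14, -0.104, -0.001]
wrist_force: [2.7, 1.9, 1.1]
width: -0.0
grip_force: 0.9
```

```bash
cat > dr.py <<'E'
from q import *
st()
im,d,X=cloud("scene")
a=np.radians(3.6); s=np.array([-np.sin(a),np.cos(a)]); w=np.array([np.cos(a),np.sin(a)])
S=X[...,:2]@s;W=X[...,:2]@w;z=X[...,2]
P=(z>.066)&(z<.080)&(S>-.40)&(S<-.16)&(W>.61)&(W<.63); print("panel S",P.sum(),np.percentile(S[P],[2,50,98]))
U=(z>.083)&(z<.097)&(S<-.36)&(W>.6)&(W<.65); print("unit front S",np.percentile(S[U],[98,99.5]))
p=ctrl.observe()["position"][:2]; print("tcp S,W",p@s,p@w)
E
python3 dr.py
```

```text
t 21.1 p [ 0.5304 -0.1464  0.0435] yaxis deg 93.81 zt [ 0.001  0.    -1.   ] F [2.72 1.94 1.15] w -0.0 g 0.9 j [ 0.39  0.57 -0.31  1.93  0.26  0.69 -1.57]
panel S 280 [-0.36735626 -0.28043726 -0.23466402]
unit front S [-0.38573301 -0.38027534]
tcp S,W -0.18174571041241985 0.5197540875335775
```

move_arm(
  deltas=[
    [[0.08,-1.2,0],0,0],
    [[0.08,-1.3,0],0,0],
    [[0.08,-1.3,0],0,0],
    [[0.08,-1.3,0],0,0],
    [[0.08,-1.3,0],0,0],
  ],
)

```text
time_s: 21.65
position: [0.5341, -0.2111, 0.0433]
tcp_rot: [3.14, 0.103, 0.0]
wrist_force: [0.9, 1.6, 0.7]
width: 0.0
grip_force: 0.8
```

move_arm(
  deltas=[
    [[0.06,-1,0],0,0],
    [[0.06,-1,0],0,0],
    [[0.06,-0.8,0],0,0],
    [[0.05,-0.7,0],0,0],
    [[0.04,-0.5,0],0,0],
  ],
)

```text
time_s: 22.15
position: [0.5365, -0.2504, 0.0433]
tcp_rot: [3.14, 0.104, -0.0]
wrist_force: [0.2, 2.7, 0.1]
width: -0.0002
grip_force: 0.7
```

```bash
python3 dr.py
```

```text
t 22.15 p [ 0.5365 -0.2504  0.0433] yaxis deg 93.78 zt [-0. -0. -1.] F [0.16 2.68 0.14] w -0.0002 g 0.7 j [ 0.56  0.62 -0.3   1.82  0.26  0.74 -1.39]
panel S 134 [-0.36952552 -0.34966009 -0.33706594]
unit front S [-0.38577058 -0.38060726]
tcp S,W -0.28445074765717804 0.5196257825042447
```

move_arm(
  deltas=[
    [[0.03,-0.5,0],0,0],
    [[0.03,-0.5,0],0,0],
    [[0.03,-0.5,0],0,0],
    [[0.03,-0.4,0],0,0],
    [[0.02,-0.3,0],0,0],
  ],
)

```text
time_s: 22.7
position: [0.5381, -0.2722, 0.0433]
tcp_rot: [3.14, 0.104, -0.0]
wrist_force: [0.2, 0.5, -0.5]
width: 0.0003
grip_force: 0.5
```

move_arm(
  deltas=[
    [[0.02,-0.3,0],0,0],
    [[0.02,-0.3,0],0,0],
    [[0.01,-0.2,0],0,0],
    [[0.01,-0.2,0],0,0],
    [[0.01,-0.2,0],0,0],
  ],
)

```text
time_s: 23.2
position: [0.5385, -0.2784, 0.0431]
tcp_rot: [-3.134, -0.109, 0.003]
wrist_force: [-4.0, 20.2, 7.4]
width: -0.0003
grip_force: 10.6
```

```bash
python3 dr.py
```

```text
t 23.2 p [ 0.5385 -0.2784  0.0431] yaxis deg 93.99 zt [-0.002  0.006 -1.   ] F [-3.96 20.17  7.43] w -0.0003 g 10.6 j [ 0.6   0.64 -0.31  1.78  0.26  0.77 -1.34]
panel S 51 [-0.37419108 -0.36904932 -0.36420347]
unit front S [-0.38572746 -0.38067429]
tcp S,W -0.31155865077760553 0.5199591534318585
```

Force has risen to 20 N with the panel at the unit's front, so the drawer is shut. Backing off and checking.

move_arm(
  deltas=[
    [[0,1,0],0,0],
    [[0,2,0],0,0],
    [[0,3,0],0,0],
    [[0,3,0],0,0],
    [[0,3,2],0,0],
  ],
)

```text
time_s: 23.75
position: [0.5372, -0.1629, 0.0617]
tcp_rot: [-3.14, -0.103, 0.005]
wrist_force: [0.2, -0.4, 0.7]
width: 0.0001
grip_force: 0.0
```

```bash
python3 - <<'E'
from q import *
exec(open('dr.py').read())
save(im,'final')
E
```

```text
t 23.75 p [ 0.5372 -0.1629  0.0617] yaxis deg 93.76 zt [-0.003  0.    -1.   ] F [ 0.16 -0.44  0.71] w 0.0001 g 0.0 j [ 0.43  0.56 -0.32  1.88  0.24  0.74 -1.53]
panel S 51 [-0.37384483 -0.36894008 -0.3637401 ]
unit front S [-0.38569833 -0.38014827]
tcp S,W -0.1900202571500956 0.5291236118368974
```

View pics/final.png

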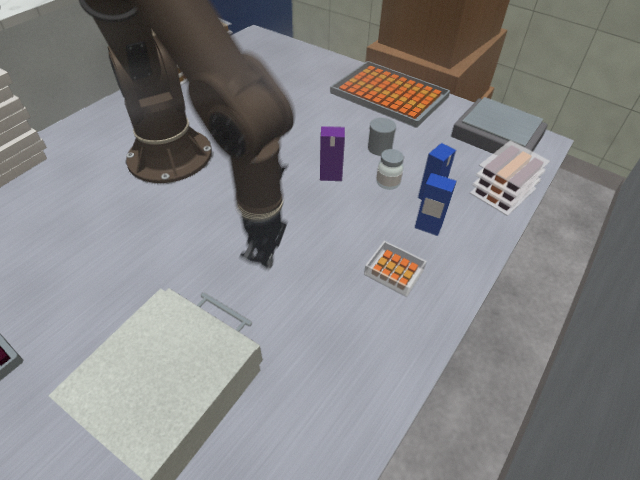

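The drawer is shut: the front sits tight against the unit at (215,310), the gripper at (262,250) is clear, and the other goods haven't moved.

```bash
python3 -c "
from workcell import ctrl
print(ctrl.hand_in())"
```

```text
the job is handed in; nothing more can be done
None
```

The carton was laid flat on the bench and let go, then put flat into the drawer; the drawer is pushed shut, the other goods show no movement in the last picture, and the job was handed in at about 24 s (no verdict was returned).

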